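# Shut off the leak-test regulator

### The arm

A 7-joint arm with a two-finger parallel gripper is mounted at the origin on a cart in front of the work surface, level with it; the furniture and walls round the work are solid. World frame = base frame: x ahead of the robot, y to its left, z up, the work surface at z = 0. Lengths are in mm, angles in degrees, forces in N, time in s.
With the tool pointing down it reaches from about 425 to 1025 mm from the base axis. Payload 9.4 kg.
Tool frame: the origin (TCP) lies on the mounting face of the last link; the fingertips stand 173 mm ahead of it and the grasp point (between the pads) lies 155 mm ahead of it; z points along the fingers, y is the line along which they close (so a half turn about z gives the same grasp; the last joint's range is limited). The gripper opens to 85 mm and grips with 20 to 120 N. Pads are 22 mm wide; open, the fingers measure 114 mm over their backs; the gripper's body (76 mm by 85 mm) begins 54 mm behind the grasp point. The pads swing forward as they close: fully open they stand 13 mm farther back than shut.
Start: joints at [-76.186, 34.337, -0.143, 91.639, 0.103, 54.024, -4.572], TCP at [226.543, 688.697, 404.675] pointing down, gripper open.
Joint ranges: [-147.43, 147.43], [-19.82, 112.94], [-74.19, 73.91], [6.32, 146.72], [-59.91, 239.91], [6.04, 106.73], [-150.56, 150.56]. Speed limits (degrees/s): [127.2, 127.2, 172.46, 172.46, 180, 180, 180].

### API

Orientations are given as a 3x3 rotation matrix whose columns are the frame's x, y, z axes.
In Python, from plant import robot gives the robot as it stands. The module is installed in compiled form; this text tells all that it offers.
- The arm moves only by the tool apply_moves, never from a script. Its argument "increments" is a list of rows, each a list of 7 numbers: the opening, from 0 (shut) to 1 (fully open), then the shift along the world's x, y, z as a fraction of full scale, then the turn, a rotation vector about the world's x, y, z as a fraction of full scale. A call has 1 to 20 rows; each row shifts and turns the commanded pose from where the row before left it; what a row does not reach is not made up. Full scale, the value 1, is 0.02 m for a shift and 2 pi rad for a turn. A row lasts 1/8 s, in which the tool goes at most 62.5 mm and 10.7 degrees, less where a joint would pass 70% of its speed; a pose out of reach is approached as far as the arm can. A call with a number of a shift or a turn outside -1 to 1 is refused whole. A call with a gripper value outside its range is refused whole. The fingers move at their own pace and stop on an object; "grip_force" is the grip in N (left out, the last holds). Time passes only in rows, so rows that do not move let the fingers close. It gives the time, the measured TCP pose, the force, the opening and the grip force at its end, in the units of the state.
- robot.get_obs(): the state, without advancing time (a new reading comes with each control period).
- robot.grab_frame(name): name is "scene" or "top"; returns a dict with "color" (400x640x3 uint8, red, green, blue), "K" (3x3 intrinsics, pixels), "k1" (the pictures are not rectified: a ray, as slopes to the right and down, at radius r is drawn at 1 + k1 r^2 times it, then the intrinsics apply), "R" (3x3) and "t" (3): a world point X has camera coordinates R X + t. Camera axes: x right, y down, z forward; pixel columns grow to the right and rows downward; lengths in mm; the calibration is good to about 2 mm. A picture is of the moment at which its call begins. There is no depth.
- robot.sign_off(): hands the job in; it is judged then, once.
The state is a dict: "time_s": time; "q": joint angles; "joint_velocities": joint speeds; "tau": joint torques, N m; "tool_pos": TCP position; "ee_rot": TCP orientation; "force": force on the tool from outside, world axes, zero at the start; "wrist_torque": the same for the moment, N m; "opening": finger opening in mm; "gripper_force": force on a finger pad.
Only numpy, scipy, OpenCV 4.12 (cv2) and the standard library are available. Lean on these libraries where they do the work, as an engineer would, in place of code of your own. Each camera call takes 0.05 s, during which the arm holds its last target. There are 200 camera calls.

### The job

Shut off the regulator on the bench: it is the sloped grey console whose knob has a raised wing (bar) grip. Turn that knob anticlockwise all the way until its lug presses firmly on the rubber-sleeved stop post, feeling for the stop and not forcing it, then let go. Do not turn the round knob on the other console.

Things in the scene. Friction and masses are not known exactly. Their poses are not given: they have to be found in the camera images.
- regulator: fixed grey wedge console, 120 mm wide, 140 deep, 35 high in front (-x, toward the robot), 133 at its back; origin mid underside, x to its back, y left, z up. Its control face slopes 0.61 rad: outward normal (-0.573, 0, 0.820) here. The knob axis leaves it 84 mm above the origin. The stop post (10 mm rubber sleeve, 13 mm high) stands on the face right (-y) of the knob, 37 mm from the axis
- wing_knob: the regulator's black knob; origin on its axis at the control face, z outward along the axis, x along the wing. Skirt of radius 30 mm up to 12 mm above the face; on it a straight wing (bar grip) 62 mm long (x), 14 thick (y), from 12 to 45 mm above the face, white line on its +x end. A steel lug reaches 41 mm from the axis along -y, 12 mm above the face
- wing_knob_grip (a point): on the knob axis in the middle of the wing, 33 mm above the control face; axes as wing_knob
- wing_knob_turn (a joint): turn of the wing knob, rad, clockwise positive as seen facing the knob; starts at 1.9 to 2.7. Drags with 0.12 N m, stays where left. At 0 the wing's x axis points up the slope. The stop post can be set along a short arc slot: the lug meets it somewhere between 0 and -0.3, differently each time, to be found by feel; its rubber gives 0.01 to 0.03 rad
- flow_unit: second fixed console, same grey wedge and face as the regulator, but with a round knob; leave alone. Origin and axes as regulator.
- round_mark (a point): white pointer line of the round knob on the flow unit, at its rim: 24 mm from the knob's axis, 45 mm above the face. The round knob is 50 mm in diameter, 45 mm high, with a fluted side, the same skirt, lug and stop post.

How it is judged (in metres and radians):
On the way:
1. the wing knob's lug presses on its stop post with more than 4 N for 0.2 s (contact force between wing_knob and regulator above 4 N), for 0.2 s.
At the end, for the whole second after the job is handed in: the wing knob has been pressed firmly on its stop post (over 4 N at the lug for 0.2 s), has been left there (its turn not above 0.04 rad) at rest and released; the round knob stands as it was (pointer within 6 mm) (value of joint wing_knob_turn below 0.04 rad and angular speed of wing_knob below 0.1 rad/s and distance of round_mark from where it was at the start of the episode below 0.006 m); the robot touches nothing.
It fails at once if the wing knob is forced: more than 45 N (1.6 N m) between its lug and the stop post (contact force between wing_knob and regulator above 45 N).
It fails at once if the round knob is turned: its pointer moves more than 6 mm (distance of round_mark from where it was at the start of the episode above 0.006 m).
It also fails if it takes over 58 s, if anything falls off the work surface, if the arm or the gripper's body presses on something with over 40 N, if the wrist force passes 120 N, or if a joint passes its speed limit or range.

## Working session

There is one attempt and no reset: what is moved stays moved. The work goes in short steps, Python scripts to look and compute and a tool call to move; the robot and the scene stay as the last step left them, time stands still between calls to the robot, and variables do not carry over. Pictures are saved under pics/ and viewed, at most 10 in all, crops included, and the job is handed in when it is done.

Besides the shell and the picture viewer there is one more tool, called after "Call:" in YAML: its name, and indented under it one key for each argument. apply_moves: Moves the arm, as the interface text tells. Shift numbers are shares of 0.02 m and turn numbers shares of 2 pi rad, none past 1 either way. Its arguments: {"type":"object","properties":{"increments":{"type":"array","items":{"type":"array","items":{"type":"number"}}},"grip_force":{"type":"number"}},"required":["increments"]}

```bash
mkdir -p pics; python3 - <<'E'
from plant import robot
import cv2,pickle
for n in("scene","top"):
    f=robot.grab_frame(n); pickle.dump(f,open(n+".pkl","wb"))
    cv2.imwrite(f"pics/{n}0.png",f["color"][:,:,::-1]); print(n,f["K"],f["k1"],f["R"],f["t"])
o=robot.get_obs();print(o)
E
```

```text
scene [[400.29049105   0.         324.36738204]
 [  0.         400.29049105 195.70361337]
 [  0.           0.           1.        ]] -0.04905715185852248 [[ 0.7678156  -0.64049328  0.01508525]
 [-0.47276586 -0.58232264 -0.66135678]
 [ 0.43237906  0.50066826 -0.74991976]] [-348.74143741  380.42644119  647.56998556]
top [[511.01997137   0.         322.02571645]
 [  0.         511.01997137 207.55801593]
 [  0.           0.           1.        ]] -0.16409946797610328 [[-0.0029632  -0.99959592 -0.02827053]
 [-0.99142312  0.00663041 -0.13052292]
 [ 0.13065762  0.02764129 -0.99104215]] [111.11720521 526.48840634 912.55106706]
{'time_s': 0.1, 'q': array([-76.18664459,  34.37958264,  -0.14321846,  91.67766829,
         0.10562106,  54.02629103,  -4.57036505]), 'joint_velocities': array([-0.02976667, -0.17580184,  0.0311866 , -0.11042396,  0.1115958 ,
        0.12489214, -0.01599072]), 'tau': array([ 5.63543770e-03, -7.77993321e+01,  1.57036420e+00, -2.58622152e+01,
        1.26242480e-02,  5.52140846e-03, -4.71706710e-05]), 'tool_pos': array([226.49596079, 688.50606332, 403.89998077]), 'ee_rot': array([[-9.49953783e-01,  3.12390362e-01, -2.66564764e-04],
       [ 3.12390416e-01,  9.49952722e-01, -1.43346021e-03],
       [-1.94575232e-04, -1.44499323e-03, -9.99998937e-01]]), 'force': array([ 0.22801939,  0.17647542, -0.41439706]), 'wrist_torque': array([-0.01649185,  0.01401699,  0.01054093]), 'gripper_force': 0.0, 'opening': 85.75637808947765}
```

View pics/scene0.png

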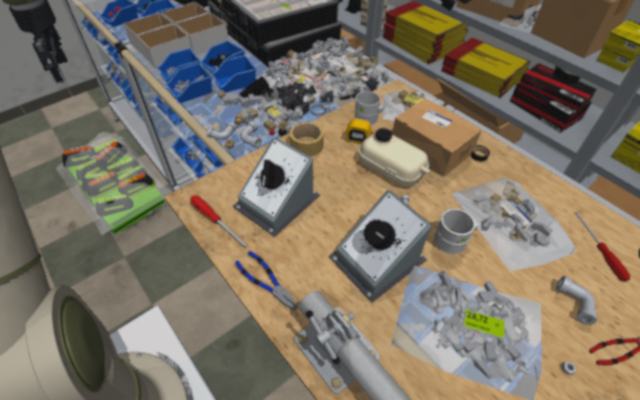

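View pics/top0.png

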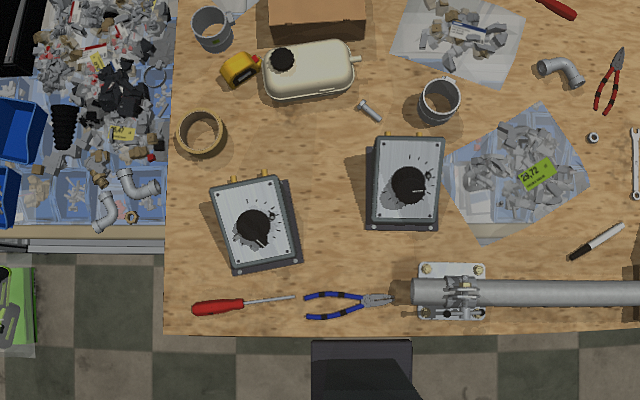

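The left console carries the wing knob, at about (252,228) in top and (270,175) in scene. The right one, at (408,185) in top, is round. I'll enlarge the left one.

```bash
python3 - <<'E'
import cv2,pickle,numpy as np
t=pickle.load(open("top.pkl","rb"))["color"][165:285,195:315,::-1]
s=pickle.load(open("scene.pkl","rb"))["color"][130:240,225:335,::-1]
a=cv2.resize(t,(600,600),interpolation=cv2.INTER_CUBIC)
cv2.imwrite("pics/ct.png",a)
cv2.imwrite("pics/cs.png",cv2.resize(s,(550,550),interpolation=cv2.INTER_CUBIC))
E
```

```text
(no output)
```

View pics/ct.png

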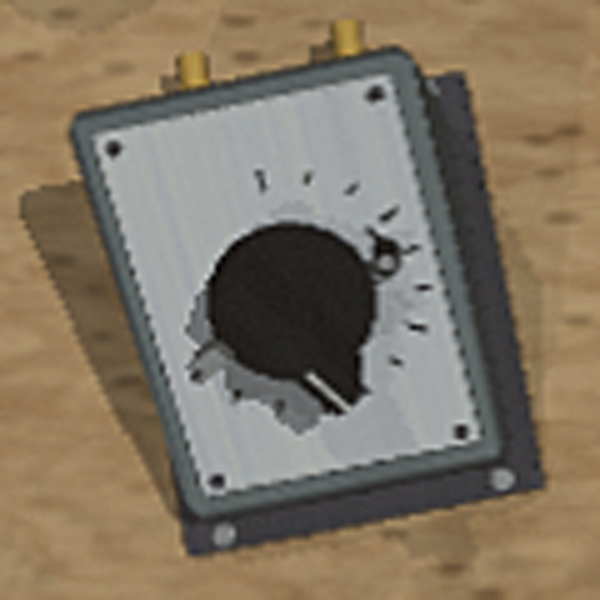

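View pics/cs.png

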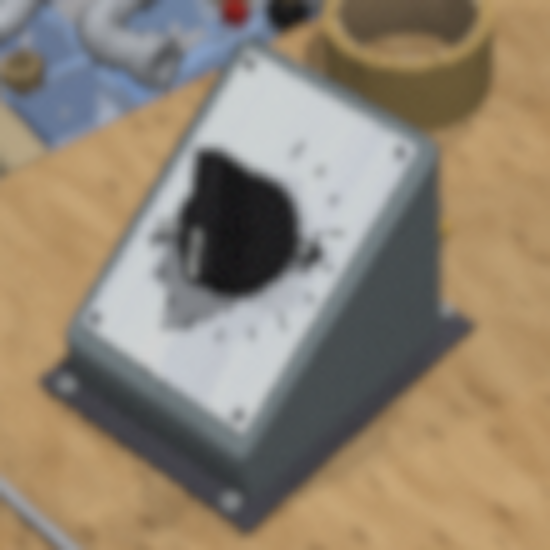

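```bash
cat > h.py <<'E'
import numpy as np,pickle
from scipy.optimize import least_squares
def proj(f,X):
    c=np.atleast_2d(X)@f["R"].T+f["t"]; p=c[:,:2]/c[:,2:]
    p=p*(1+f["k1"]*(p**2).sum(1,keepdims=True))
    return p*f["K"][0,0]+f["K"][:2,2]
T=pickle.load(open("top.pkl","rb"));S=pickle.load(open("scene.pkl","rb"))
n0=np.array([-np.sin(.61),0,np.cos(.61)]);u0=np.array([np.cos(.61),0,np.sin(.61)])
def Rz(a): return np.array([[np.cos(a),-np.sin(a),0],[np.sin(a),np.cos(a),0],[0,0,1]])
def axes(p): # face centre, up slope, left, normal
    R=Rz(p[2]);return np.array([p[0],p[1],84.]),R@u0,R@[0,1,0],R@n0
def wing(p,th,x,y,z):
    c,u,l,n=axes(p); wx=np.cos(th)*u-np.sin(th)*l; wy=np.cross(n,wx)
    return c+x*wx+y*wy+z*n
E
cat > fit.py <<'E'
from h import *
tp=np.array([[113,148],[375,93],[461,432],[217,481]])/5+[195,165]-.4
sp=np.array([[250,65],[400,153],[238,415],[97,317]])/5+[225,130]-.4
def res(p,full=False):
    c,u,l,n=axes(p)
    X=np.array([c+s*p[3]*u+t*p[4]*l for s,t in((1,1),(1,-1),(-1,-1),(-1,1))])
    return np.r_[(proj(T,X)-tp).ravel(),(proj(S,X)-sp).ravel()]
r=least_squares(res,[450,250,.2,70,50]);print(r.x,np.round(r.fun,1))
p=r.x
for th in(1.9,2.1,2.3,2.5,2.7):
    X=np.array([wing(p,th,12,0,45),wing(p,th,31,0,45)])
    print(th,((proj(T,X)-[195,165]+.4)*5).round(),((proj(S,X)-[225,130]+.4)*5).round())
np.save("p.npy",p)
E
python3 fit.py
```

```text
[4.93239668e+02 2.29590702e+02 1.97359750e-01 6.91055388e+01
 4.59216839e+01] [-0.1 -0.  -0.2  0.1 -0.3 -0.2 -0.3 -0.2  0.2  0.4  0.1  0.2  0.2  0.5
 -0.1  0.5]
1.9 [[323. 361.]
 [379. 365.]] [[212. 232.]
 [234. 263.]]
2.1 [[322. 367.]
 [375. 381.]] [[207. 235.]
 [223. 272.]]
2.3 [[319. 372.]
 [368. 395.]] [[203. 237.]
 [211. 278.]]
2.5 [[315. 377.]
 [358. 408.]] [[198. 239.]
 [198. 281.]]
2.7 [[310. 382.]
 [345. 419.]] [[193. 239.]
 [186. 281.]]
```

```bash
cat > goal.py <<'E'
from h import *
from plant import robot
from scipy.spatial.transform import Rotation as Ro
p=np.load("p.npy")
def goal(th,h,dyaw=0):
    c,u,l,n=axes(p); wx=np.cos(th)*u-np.sin(th)*l; y=np.cross(n,wx); z=-n
    return c+(h+155)*n, np.c_[np.cross(y,z),y,z]
def show(th,h):
    o=robot.get_obs(); P,R=goal(th,h)
    rv=Ro.from_matrix(R@o["ee_rot"].T).as_rotvec()
    print("goal",P.round(1),"dP/20",((P-o["tool_pos"])/20).round(2),"rv/2pi",(rv/2/np.pi).round(4),"deg",np.degrees(np.linalg.norm(rv)).round(1))
    print("q",o["q"].round(1),"F",o["force"].round(1),"M",o["wrist_torque"].round(2),"t",o["time_s"],"open",o["opening"])
if __name__=="__main__":
    import sys
    show(float(sys.argv[1]),float(sys.argv[2])); print(axes(p))
E
python3 goal.py 2.63 120;python3 goal.py 2.63 36
```

```text
goal [338.8 198.7 309.4] dP/20 [  5.61 -24.49  -4.72] rv/2pi [ 0.1115 -0.0367 -0.3243] deg 124.2
q [-76.2  34.4  -0.1  91.7   0.1  54.   -4.6] F [ 0.2  0.2 -0.4] M [-0.02  0.01  0.01] t 0.1 open 85.75637808947765
(array([493.23966796, 229.59070199,  84.        ]), array([0.80373676, 0.16071742, 0.57286746]), array([-0.19608102,  0.9805877 ,  0.        ]), array([-0.56174678, -0.11232844,  0.81964802]))
goal [385.9 208.1 240.6] dP/20 [  7.97 -24.02  -8.17] rv/2pi [ 0.1115 -0.0367 -0.3243] deg 124.2
q [-76.2  34.4  -0.1  91.7   0.1  54.   -4.6] F [ 0.2  0.2 -0.4] M [-0.02  0.01  0.01] t 0.1 open 85.75637808947765
(array([493.23966796, 229.59070199,  84.        ]), array([0.80373676, 0.16071742, 0.57286746]), array([-0.19608102,  0.9805877 ,  0.        ]), array([-0.56174678, -0.11232844,  0.81964802]))
```

Call:
apply_moves:
  increments:
    - [1,0.25,-1,0,0.0037,-0.0012,-0.0108]
    - [1,0.25,-1,0,0.0037,-0.0012,-0.0108]
    - [1,0.25,-1,0,0.0037,-0.0012,-0.0108]
    - [1,0.25,-1,0,0.0037,-0.0012,-0.0108]
    - [1,0.25,-1,0,0.0037,-0.0012,-0.0108]
    - [1,0.25,-1,0,0.0037,-0.0012,-0.0108]
    - [1,0.25,-1,0,0.0037,-0.0012,-0.0108]
    - [1,0.25,-1,0,0.0037,-0.0012,-0.0108]
    - [1,0.25,-1,0,0.0037,-0.0012,-0.0108]
    - [1,0.25,-1,0,0.0037,-0.0012,-0.0108]
    - [1,0.25,-1,0,0.0037,-0.0012,-0.0108]
    - [1,0.25,-1,0,0.0037,-0.0012,-0.0108]
    - [1,0.25,-1,0,0.0037,-0.0012,-0.0108]
    - [1,0.25,-1,0,0.0037,-0.0012,-0.0108]
    - [1,0.25,-1,0,0.0037,-0.0012,-0.0108]
    - [1,0.25,-1,0,0.0037,-0.0012,-0.0108]

```text
time_s: 2.1
tool_pos: [306.6, 367.9, 404.6]
ee_rot: [[-0.179, 0.944, 0.277], [0.965, 0.113, 0.236], [0.191, 0.309, -0.932]]
force: [-0.8, 0.4, -0.1]
opening: 85.6
gripper_force: 0.0
```

```bash
python3 goal.py 2.63 120|head -2
```

```text
goal [338.8 198.7 309.4] dP/20 [ 1.61 -8.46 -4.76] rv/2pi [ 0.0519 -0.0173 -0.1512] deg 57.9
q [-78.8  15.8  25.  131.1  -4.4  13.9 -43.1] F [-0.8  0.4 -0.1] M [-0.25  0.26 -0.01] t 2.1 open 85.57696992741333
```

Call:
apply_moves:
  increments:
    - [1,0.18,-0.55,-0.4,0.0035,-0.0012,-0.0101]
    - [1,0.18,-0.55,-0.4,0.0035,-0.0012,-0.0101]
    - [1,0.18,-0.55,-0.4,0.0035,-0.0012,-0.0101]
    - [1,0.18,-0.55,-0.4,0.0035,-0.0012,-0.0101]
    - [1,0.18,-0.55,-0.4,0.0035,-0.0012,-0.0101]
    - [1,0.18,-0.55,-0.4,0.0035,-0.0012,-0.0101]
    - [1,0.18,-0.55,-0.4,0.0035,-0.0012,-0.0101]
    - [1,0.18,-0.55,-0.4,0.0035,-0.0012,-0.0101]
    - [1,0.18,-0.55,-0.4,0.0035,-0.0012,-0.0101]
    - [1,0.18,-0.55,-0.4,0.0035,-0.0012,-0.0101]

```text
time_s: 3.35
tool_pos: [349.3, 290.1, 379.9]
ee_rot: [[0.35, 0.846, 0.403], [0.879, -0.445, 0.171], [0.324, 0.294, -0.899]]
force: [-0.3, -0.2, 0.6]
opening: 85.6
gripper_force: 0.0
```

```bash
python3 goal.py 2.63 80|head -2
```

```text
goal [361.2 203.2 276.6] dP/20 [ 0.6  -4.35 -5.16] rv/2pi [ 0.0249 -0.0184 -0.0634] deg 25.4
q [-84.5  20.4  45.3 137.5 -59.5   6.1 -10.7] F [-0.3 -0.2  0.6] M [-0.2   0.43 -0.02] t 3.35 open 85.6040777496904
```

```bash
cat > fk.py <<'E'
from h import *
from scipy.spatial.transform import Rotation as Ro
import itertools
D=[([-76.187,34.380,-.143,91.678,.106,54.026,-4.570],[226.496,688.506,403.9],[[-.94995,.31239,-.00027],[.31239,.94995,-.00143],[-.0002,-.00144,-1]]),
([-78.8,15.8,25.,131.1,-4.4,13.9,-43.1],[306.6,367.9,404.6],[[-0.179,0.944,0.277],[0.965,0.113,0.236],[0.191,0.309,-0.932]]),
([-84.5,20.4,45.3,137.5,-59.5,6.1,-10.7],[349.3,290.1,379.9],[[0.35,0.846,0.403],[0.879,-0.445,0.171],[0.324,0.294,-0.899]])]
def fk(q,L,s):
    y=lambda a:Ro.from_euler('y',a,degrees=True).as_matrix()
    z=lambda a:Ro.from_euler('z',a,degrees=True).as_matrix()
    b,off,d0,L1,L2,L3,a3,a4,a6=L
    R=z(b+s[0]*q[0]);t=np.array([0,0,d0]);R=R@y(q[1])@z(s[1]*q[2]);t=t+R@[a3,0,L1]
    R=R@y(q[3]);t=t+R@[a4,0,L2];R=R@z(s[2]*q[4])@y(q[5]);t=t+R@[a6,0,0]
    R=R@z(s[3]*q[6]+off);return t+R@[0,0,L3],R
if __name__=="__main__":
    best=None
    for s in itertools.product((1,-1),repeat=4):
      for off in(0,90,180,270):
       f=lambda L:np.concatenate([np.r_[(fk(q,L,s)[0]-P)/100,(fk(q,L,s)[1]-R).ravel()*5] for q,P,R in D]+[(np.array(L[2:])-[300,400,400,100,0,0,0])*1e-4])
       r=least_squares(f,[71.8+s[0]*76.19,off,300,400,400,100,0,0,0])
       if best is None or r.cost<best[0].cost: best=(r,s,f)
    r,s,f=best;print(r.cost,s,r.x.round(2));print(r.fun.round(3)); pickle.dump((r.x,s),open("fk.pkl","wb"))
E
python3 fk.py
```

```text
0.039432523708742256 (-1, -1, -1, -1) [ -3.48 446.72 512.44 513.98 515.74 104.62 124.6   66.75  46.  ]
[-0.125  0.037  0.003  0.005  0.016 -0.     0.016 -0.005  0.     0.
 -0.     0.    -0.001  0.01  -0.019  0.028 -0.015  0.069  0.022 -0.01
 -0.087 -0.088  0.054  0.003 -0.005 -0.002  0.016  0.022 -0.035  0.049
  0.021 -0.002 -0.121 -0.085  0.093  0.     0.021  0.011  0.012  0.
  0.012  0.007  0.005]
```

```bash
cat > ik.py <<'E'
from fk import *
from goal import goal
L,s=pickle.load(open("fk.pkl","rb"))
lo=np.array([-147.43,-19.82,-74.19,6.32,-59.91,6.04,-150.56])+1
hi=np.array([147.43,112.94,73.91,146.72,239.91,106.73,150.56])-1
rng=np.random.default_rng(0)
def ik(P,R,q0):
    def f(q):
        p,r=fk(q,L,s);return np.r_[(p-P)/20,(Ro.from_matrix(r@R.T).as_rotvec())*10]
    return least_squares(f,np.clip(q0,lo+.1,hi-.1),bounds=(lo,hi),max_nfev=60)
if __name__=="__main__":
  for h in (36,):
    for th in(2.63,1.3,-.15):
      for flip in(0,np.pi):
        P,R=goal(th+flip,h);sol=[]
        for k in range(40):
            r=ik(P,R,rng.uniform(lo,hi))
            if r.cost<1e-3:sol.append(r.x)
        sol=np.array(sol).round(0); print(th,flip>0,len(sol)); 
        if len(sol): print(sol[np.argsort(sol[:,4])][::max(1,len(sol)//5)])
E
python3 ik.py
```

```text
2.63 False 15
[[  -6.   47.  -29.  140.  146.   46.  144.]
 [  43.  107.  -68.  136.  152.   84. -149.]
 [ -24.   43.  -12.  140.  153.   40.  127.]
 [ -41.   42.    5.  141.  163.   36.  109.]
 [ -95.   71.   57.  140.  211.   44.   25.]]
2.63 True 23
[[ 17.  63. -50. 138. 142.  59. -11.]
 [ 16.  61. -48. 138. 142.  58. -13.]
 [ -8.  47. -27. 140. 147.  45. -38.]
 [-24.  43. -12. 140. 153.  40. -53.]
 [-38.  42.   1. 141. 161.  37. -67.]
 [-49.  43.  12. 141. 168.  35. -79.]]
1.3 False 26
[[  12.   58.  -46.  139.  142.   55. -121.]
 [   4.   52.  -38.  139.  143.   51. -130.]
 [ -15.   45.  -21.  140.  149.   43. -148.]
 [ -16.   44.  -20.  140.  150.   43. -149.]
 [ -69.   49.   33.  141.  186.   35.  148.]
 [ -91.   67.   54.  140.  209.   42.  108.]]
1.3 True 18
[[ 15.  61. -48. 138. 142.  57.  62.]
 [  5.  53. -39. 139. 143.  51.  51.]
 [ -3.  49. -32. 139. 145.  48.  43.]
 [-16.  44. -20. 140. 150.  43.  31.]
 [-38.  42.   1. 141. 160.  37.   9.]
 [-46.  42.   9. 141. 166.  36.   0.]]
-0.15 False 27
[[   9.   56.  -43.  139.  142.   54.  -41.]
 [  -8.   47.  -27.  140.  147.   45.  -59.]
 [ -34.   42.   -2.  141.  158.   38.  -84.]
 [ -43.   42.    6.  141.  164.   36.  -93.]
 [-111.  101.   68.  138.  218.   61.  149.]
 [-111.  103.   68.  138.  218.   63.  148.]]
-0.15 True 10
[[  1.  50. -35. 139. 144.  49. 130.]
 [-25.  43. -11. 140. 154.  40. 105.]
 [-54.  44.  17. 141. 172.  35.  73.]
 [-81.  57.  45. 141. 199.  37.  31.]
 [-91.  67.  54. 140. 209.  42.  11.]]
```

```bash
cat > plan.py <<'E'
from ik import *
def rows(qs,N,show=True):
    # qs list of waypoints; N rows per leg
    out=[]
    for a,b,n in zip(qs[:-1],qs[1:],N):
        a,b=np.array(a),np.array(b)
        for k in range(n):
            p0,r0=fk(a+(b-a)*k/n,L,s);p1,r1=fk(a+(b-a)*(k+1)/n,L,s)
            out.append(np.r_[(p1-p0)/20,Ro.from_matrix(r1@r0.T).as_rotvec()/2/np.pi])
        print("wp",b,"tcp",p1.round(),"tip",(p1+r1@[0,0,173]).round(),"z",r1[:,2].round(2))
    for o in out: print("[1,"+",".join(f"{v:.3f}" for v in o)+"],")
if __name__=="__main__":
    rows([[-84.5,20.4,45.3,137.5,-59.5,6.1,-10.7],[-79,15,25,125,0,35,-50],[-65,20,15,125,90,35,-60],[-38,35,1,135,155,37,-67]],[8,12,10])
E
python3 plan.py
```

```text
wp [-79  15  25 125   0  35 -50] tcp [318. 384. 443.] tip [345. 388. 272.] z [ 0.15  0.02 -0.99]
wp [-65  20  15 125  90  35 -60] tcp [461. 349. 459.] tip [597. 336. 353.] z [ 0.79 -0.08 -0.61]
wp [-38  35   1 135 155  37 -67] tcp [457. 251. 304.] tip [579. 279. 184.] z [ 0.71  0.16 -0.69]
[1,-0.362,0.839,0.179,0.001,0.008,0.013],
[1,-0.347,0.736,0.229,-0.001,0.008,0.013],
[1,-0.309,0.645,0.281,-0.003,0.007,0.012],
[1,-0.252,0.570,0.337,-0.005,0.006,0.011],
[1,-0.182,0.514,0.398,-0.007,0.004,0.010],
[1,-0.104,0.479,0.466,-0.008,0.002,0.009],
[1,-0.026,0.466,0.541,-0.009,-0.001,0.008],
[1,0.046,0.473,0.624,-0.010,-0.003,0.007],
[1,0.611,-0.495,-0.108,-0.010,-0.009,0.012],
[1,0.632,-0.443,-0.058,-0.010,-0.009,0.012],
[1,0.646,-0.385,-0.012,-0.010,-0.009,0.013],
[1,0.653,-0.322,0.029,-0.010,-0.008,0.013],
[1,0.652,-0.256,0.064,-0.010,-0.008,0.013],
[1,0.644,-0.187,0.093,-0.009,-0.008,0.013],
[1,0.628,-0.116,0.115,-0.009,-0.008,0.013],
[1,0.606,-0.046,0.131,-0.009,-0.008,0.014],
[1,0.576,0.023,0.140,-0.009,-0.008,0.014],
[1,0.539,0.090,0.142,-0.009,-0.007,0.014],
[1,0.497,0.154,0.138,-0.008,-0.007,0.014],
[1,0.449,0.212,0.127,-0.008,-0.007,0.014],
[1,0.335,-0.597,-0.707,-0.012,-0.002,0.009],
[1,0.265,-0.571,-0.728,-0.011,-0.001,0.010],
[1,0.192,-0.546,-0.750,-0.010,-0.000,0.010],
[1,0.114,-0.522,-0.771,-0.009,0.001,0.011],
[1,0.033,-0.498,-0.789,-0.009,0.002,0.011],
[1,-0.051,-0.475,-0.803,-0.008,0.002,0.011],
[1,-0.139,-0.453,-0.810,-0.007,0.003,0.011],
[1,-0.228,-0.429,-0.810,-0.006,0.004,0.012],
[1,-0.319,-0.406,-0.800,-0.005,0.004,0.012],
[1,-0.409,-0.381,-0.780,-0.004,0.005,0.012],
```

Call:
apply_moves:
  increments:
    - [1,-0.36,0.84,0.18,0.001,0.008,0.013]
    - [1,-0.35,0.74,0.23,-0.001,0.008,0.013]
    - [1,-0.31,0.65,0.28,-0.003,0.007,0.012]
    - [1,-0.25,0.57,0.34,-0.005,0.006,0.011]
    - [1,-0.18,0.51,0.4,-0.007,0.004,0.01]
    - [1,-0.1,0.48,0.47,-0.008,0.002,0.009]
    - [1,-0.03,0.47,0.54,-0.009,-0.001,0.008]
    - [1,0.05,0.47,0.62,-0.01,-0.003,0.007]

```text
time_s: 4.35
tool_pos: [318.8, 384.6, 441.4]
ee_rot: [[-0.088, 0.988, 0.128], [0.996, 0.085, 0.023], [0.012, 0.13, -0.991]]
force: [1.1, 0.6, -0.7]
opening: 85.4
gripper_force: 0.0
```

```bash
python3 goal.py 5.77 80|head -2
```

```text
goal [361.2 203.2 276.6] dP/20 [ 2.12 -9.07 -8.24] rv/2pi [-0.1161 -0.0663  0.3275] deg 127.3
q [-102.3   24.8   62.4  122.3  -26.9   42.2  -18.9] F [ 1.1  0.6 -0.7] M [-0.03  0.12  0.03] t 4.35 open 85.37094329140601
```

```bash
cat > sim.py <<'E'
from fk import *
L,s=pickle.load(open("fk.pkl","rb"))
lo=np.array([-147.43,-19.82,-74.19,6.32,-59.91,6.04,-150.56])
hi=np.array([147.43,112.94,73.91,146.72,239.91,106.73,150.56])
def jac(q):
    p,R=fk(q,L,s);J=[]
    for i in range(7):
        d=np.zeros(7);d[i]=.05
        p2,R2=fk(q+d,L,s);J.append(np.r_[(p2-p)/300,Ro.from_matrix(R2@R.T).as_rotvec()]/np.radians(.05))
    return np.array(J).T,p,R
def step(q,P,R):
    for _ in range(8):
        J,p,r=jac(q);e=np.r_[(P-p)/300,Ro.from_matrix(R@r.T).as_rotvec()]
        if np.linalg.norm(e)<2e-4:break
        q=np.clip(q+np.degrees(J.T@np.linalg.solve(J@J.T+1e-4*np.eye(6),e)),lo,hi)
    return q,np.linalg.norm(e)
def run(q,inc):
    q=np.array(q,float);P,R=fk(q,L,s)
    for i in inc:
        P=P+20*np.array(i[:3]);R=Ro.from_rotvec(2*np.pi*np.array(i[3:])).as_matrix()@R
        q,e=step(q,P,R)
        if e>.02:P,R=fk(q,L,s)
    return q,e
if __name__=="__main__":
    q,e=run(D[0][0],[[.25,-1,0,.0037,-.0012,-.0108]]*16);print(q.round(1),e)
    q,e=run(D[1][0],[[.18,-.55,-.4,.0035,-.0012,-.0101]]*10);print(q.round(1),e)
    I=[[-0.36,0.84,0.18,0.001,0.008,0.013],[-0.35,0.74,0.23,-0.001,0.008,0.013],[-0.31,0.65,0.28,-0.003,0.007,0.012],[-0.25,0.57,0.34,-0.005,0.006,0.011],[-0.18,0.51,0.4,-0.007,0.004,0.01],[-0.1,0.48,0.47,-0.008,0.002,0.009],[-0.03,0.47,0.54,-0.009,-0.001,0.008],[0.05,0.47,0.62,-0.01,-0.003,0.007]]
    q,e=run(D[2][0],I);print(q.round(1),e)
E
sed -i 's/^def fk/D.append(([-102.3,24.8,62.4,122.3,-26.9,42.2,-18.9],[318.8,384.6,441.4],[[-0.088,0.988,0.128],[0.996,0.085,0.023],[0.012,0.13,-0.991]]))\ndef fk/' fk.py
python3 fk.py; python3 sim.py
```

```text
0.06267381172661317 (-1, -1, -1, -1) [ -3.78  86.39 357.25 624.97 454.   184.5   15.14   8.9    0.84]
[-0.081  0.039  0.017  0.005  0.014 -0.     0.014 -0.005  0.     0.
 -0.     0.    -0.081  0.133  0.015  0.027 -0.017  0.075  0.024 -0.007
 -0.094 -0.097  0.059  0.003 -0.031  0.036  0.003  0.022 -0.036  0.053
  0.025  0.001 -0.132 -0.094  0.102  0.     0.019 -0.111 -0.035  0.018
 -0.     0.009  0.002 -0.009 -0.044 -0.044  0.003 -0.002  0.006  0.022
  0.005  0.008  0.002  0.001  0.   ]
[-75.2  15.   22.1 132.   -8.1  13.2 -38.5] 7.712849835930442e-07
[-56.7  21.8  13.4 145.3 -24.3   6.  -50.2] 0.07158557344529368
[-104.    25.2   62.4  121.3  -25.7   42.1  -21.6] 2.5872899049785264e-05
```

```bash
cat > search.py <<'E'
from sim import *
from goal import goal
from plant import robot
o=robot.get_obs();q0=o["q"]
def leg(P0,R0,P1,R1):
    rv=Ro.from_matrix(R1@R0.T).as_rotvec();n=int(np.ceil(max(np.abs(P1-P0).max()/20,np.degrees(np.linalg.norm(rv))/9,1)))
    return [np.r_[(P1-P0)/20/n,rv/2/np.pi/n]]*n
def path(q,poses):
    tot=[];mar=99;P,R=fk(q,L,s);qs=[]
    for P1,R1 in poses:
        inc=leg(P,R,P1,R1);tot.append(inc)
        for i in inc:
            q,e=run(q,[i]);mar=min(mar,np.minimum(q-lo,hi-q).min()-(100*(e>.02)))
        P,R=fk(q,L,s);qs.append(q.round(1))
    return qs,mar,tot
if __name__=="__main__":
  rng=np.random.default_rng(1);best=[]
  end=[goal(2.63+np.pi,120),goal(2.63+np.pi,36)]+[goal(t+np.pi,36) for t in(1.6,.6,-.3)]
  for k in range(60):
    qc=np.array([rng.uniform(-90,-20),rng.uniform(5,50),rng.uniform(-30,40),rng.uniform(100,138),rng.uniform(60,120),rng.uniform(20,50),rng.uniform(-90,0)])
    pc=fk(qc,L,s)
    if (pc[0]+pc[1]@[0,0,173])[2]<300 or np.linalg.norm(pc[0]-o["tool_pos"])>300: continue
    try:qs,m,t=path(q0,[pc]+end)
    except Exception:continue
    best.append((m,k,qc,qs,t,pc))
  best.sort(key=lambda b:-b[0])
  print(len(best))
  for m,k,qc,qs,t,pc in best[:3]:
    print(m,qc.round(),"tcp",pc[0].round(),"tip",(pc[0]+pc[1]@[0,0,173]).round());print(np.array(qs));[print(len(x),x[0].round(4)) for x in t[:1]]
  pickle.dump(best[0][5],open("pc.pkl","wb"))
E
time python3 search.py
```

```text
11
-100.0 [-70.  27.  39. 137. 103.  36. -65.] tcp [464. 168. 409.] tip [594.  95. 322.]
[[-94.4  52.8  73.9 136.5  30.    6.    5.5]
 [-89.1  44.   43.8 146.7 132.2  35.8 -55.6]
 [-48.2  38.5  14.2 146.6 172.2  38.3 -81.6]
 [-59.4  41.7  31.5 146.7 190.3  38.6 -41. ]
 [-69.9  47.8  48.1 146.7 207.4  42.7  -2.6]
 [-77.3  56.2  62.3 146.7 220.9  50.5  33.4]]
11 [ 0.6518 -0.9388 -0.1285 -0.015  -0.006   0.0139]
-100.0 [-79.  27.  33. 116.  95.  21. -29.] tcp [493. 450. 465.] tip [633. 468. 365.]
[[-98.9  38.6  64.9 116.   28.4   6.   30.2]
 [-95.   58.2  72.1 146.7 134.5   8.1 -47.2]
 [-45.9  38.3  11.6 146.7 170.2  38.6 -78.8]
 [-57.6  41.   28.8 146.7 187.7  38.2 -38. ]
 [-68.4  46.6  45.5 146.7 204.8  41.8   0.4]
 [-76.2  54.6  59.9 146.7 218.8  48.8  36. ]]
13 [ 0.6632  0.2924  0.1063 -0.0112 -0.0083  0.0202]
-100.0 [-55.   6.   5. 137.  77.  42. -50.] tcp [367. 211. 488.] tip [490. 173. 371.]
[[-117.6   21.5   73.9  137.    56.4   19.5  -27.7]
 [ -58.    26.1   22.   146.7  171.9   28.7  -81.3]
 [ -50.7   38.8   18.4  146.7  176.2   38.   -85.1]
 [ -61.9   42.8   35.2  146.7  194.3   39.1  -45.3]
 [ -72.    49.7   51.7  146.7  211.1   44.3   -6.7]
 [ -78.7   58.7   65.7  146.7  223.8   52.9   29.9]]
9 [ 0.2607 -0.9083  0.2766 -0.0123 -0.0087  0.0159]
real	0m10.761s
user	0m11.355s
sys	0m0.076s
```

```bash
python3 - <<'E'
s=open("fk.py").read()
i=s.index("def fk(");j=s.index("def fk",i)
s=s[:i]+'''def fk(q,L,s=None):
    y=lambda a:Ro.from_euler('y',a,degrees=True).as_matrix()
    z=lambda a:Ro.from_euler('z',-a,degrees=True).as_matrix()
    a1,d0,a3,y3,L1,a4,y4,L2,a6,y6,L3=L
    R=z(q[0]);t=R@[a1,0,d0];R=R@y(q[1])@z(q[2]);t=t+R@[a3,y3,L1]
    R=R@y(q[3])@z(q[4]);t=t+R@[a4,y4,L2];R=R@y(q[5])@z(q[6])@z(-90);return t+R@[a6*0,0,L3]+R@z(90)@z(-q[6])@[a6,y6,0],R
if __name__=="__main__":
    n=[0,300,0,0,400,0,0,400,0,0,100]
    f=lambda L:np.concatenate([(fk(q,L)[0]-P) for q,P,R in D]+[(np.array(L)-n)*[.02,.001,.02,.02,.002,.02,.02,.002,.02,.02,.005]])
    r=least_squares(f,n);print(r.x.round(1));print(r.fun[:3*len(D)].round(1))
    for q,P,R in D: print((fk(q,r.x)[1]-np.array(R)).round(3).ravel())
    pickle.dump((r.x,None),open("fk.pkl","wb"))
'''
open("fk.py","w").write(s)
E
python3 fk.py
```

```text
[ 23.5 320.2  14.3 -62.1 596.5   2.6   4.6 445.1   2.3   4.6 141.8]
[ -2.4   6.1  -5.4  -1.9   6.8  -6.1  -1.2   0.7   3.   -3.  -13.2   8.5]
[-0. -0.  0. -0.  0. -0. -0. -0.  0.]
[ 0.001  0.    -0.     0.    -0.    -0.     0.     0.     0.001]
[-0.001 -0.     0.     0.     0.     0.001  0.     0.     0.   ]
[ 0.    -0.     0.001  0.     0.001 -0.    -0.001  0.    -0.   ]
```

```bash
sed -i 's/t=R@\[a1,0,d0\]/t=R@[a1,y6,d0]/; s/@\[a6,y6,0\]/@[a6,0,0]/; s/\[.02,.001,.02,.02,.002,.02,.02,.002,.02,.02,.005\]/[.003,.0005,.03,.002,.001,.03,.002,.001,.03,.002,.001]/' fk.py; python3 fk.py|head -3
```

```text
[-2.000e-01  2.789e+02 -6.000e-01 -2.590e+01  6.479e+02 -9.000e-01
 -2.000e-01  4.406e+02 -9.000e-01 -3.070e+01  1.514e+02]
[ 0.1 -0.   0.  -0.1  0.   0.1  0.   0.  -0.   0.  -0.  -0. ]
```

```bash
python3 sim.py; sed -i 's/range(60)/range(400)/;s/\[2\]<300/[2]<250/' search.py; time python3 search.py; python3 ik.py
```

```text
[-78.5  15.9  24.7 131.1  -4.6  13.9 -42.8] 7.04109217989818e-07
[-60.5  22.   17.  145.  -21.7   6.  -53.5] 0.0626076734710053
[-102.2   24.8   62.4  122.4  -27.4   42.1  -18.5] 2.2217230481701776e-05
125
-100.0 [-69.  25. -21. 115.  72.  28. -22.] tcp [167. 605. 406.] tip [227. 684. 264.]
[[-106.4   27.1   32.6  117.9   10.2    7.6   34.7]
 [ -84.2   47.1   71.5  146.7   94.6    7.4   -3.3]
 [ -40.4   35.6   -1.4  146.6  150.9   37.9  -62. ]
 [ -51.3   37.2   15.3  146.7  167.7   35.5  -19.8]
 [ -60.8   40.7   31.2  146.7  186.2   36.3   19.3]
 [ -68.1   45.9   45.4  146.7  202.9   40.4   54.6]]
14 [-0.5404  0.7852 -0.1248 -0.0027 -0.0076  0.0226]
-100.0 [-70.  27.  39. 137. 103.  36. -65.] tcp [459. 189. 395.] tip [594. 125. 307.]
[[-89.6  53.3  73.9 137.9  34.2   6.    5. ]
 [-72.8  30.3  30.4 146.7 138.9  31.9 -57. ]
 [-47.9  36.4   9.7 146.7 161.   36.1 -72.5]
 [-57.8  39.3  25.9 146.7 179.9  35.6 -31.8]
 [-66.3  44.3  41.7 146.7 198.7  38.9   7.1]
 [-72.3  51.1  55.6 146.7 214.1  45.7  43.8]]
10 [ 0.7005 -0.981  -0.2332 -0.016  -0.0077  0.0153]
-100.0 [-79.  27.  33. 116.  95.
[... 1298 characters left out ...]
46. 124.  52.  43.]
 [-15.  40. -39. 146. 125.  51.  42.]
 [-16.  39. -38. 146. 126.  51.  41.]
 [-17.  39. -37. 146. 126.  50.  40.]]
-0.15 False 19
[[ -1.  49. -63. 145. 114.  66. -42.]
 [-13.  41. -43. 146. 123.  53. -53.]
 [-14.  40. -40. 146. 124.  52. -55.]
 [-15.  40. -39. 146. 125.  51. -55.]
 [-15.  40. -39. 146. 125.  51. -55.]
 [-16.  39. -38. 146. 126.  50. -56.]
 [-16.  39. -38. 146. 126.  51. -56.]]
-0.15 True 12
[[-16.  39. -38. 146. 125.  51. 124.]
 [-15.  40. -40. 146. 125.  51. 125.]
 [-14.  40. -40. 146. 125.  52. 125.]
 [-15.  39. -39. 146. 125.  51. 125.]
 [-17.  39. -36. 146. 126.  49. 123.]
 [-16.  39. -38. 146. 126.  50. 124.]]
real	2m9.374s
user	2m9.923s
sys	0m0.125s
```

```bash
cat > poke.py <<'E'
from search import *
p=np.load("p.npy");c,u,l,n=axes(p)
def pose(th,gap,up=0,xc=20,H=26):
    wx=np.cos(th)*u-np.sin(th)*l;wy=np.cross(n,wx)
    d=np.r_[wy[:2],0];d/=np.linalg.norm(d);t=np.array([-d[1],d[0],0])
    pts=[c+x*wx-7*wy+z*n for x in(xc-11,xc+11) for z in(28,45)]
    e=min(q@d for q in pts);lat=np.mean([q@t for q in pts])
    xy=(e-14.5-gap)*d+lat*t
    z=c[2]-(n[:2]@(xy[:2]-c[:2])-H)/n[2]
    zt=np.array([0,0,-1.]);return np.array([xy[0],xy[1],z+173+up]),np.c_[np.cross(d,zt),d,zt]
def nxt(th,gap,up=0):
    o=robot.get_obs();P,R=pose(th,gap,up);rv=Ro.from_matrix(R@o["ee_rot"].T).as_rotvec()
    print("to",th,gap,up,P.round(1),"dP/20",((P-o["tool_pos"])/20).round(3),"rv",(rv/2/np.pi).round(4),np.degrees(np.linalg.norm(rv)).round(1))
if __name__=="__main__":
    ths=[2.63,2.3,1.9,1.5,1.1,.7,.3,0,-.25]
    P=[pose(2.63,10,90),pose(2.63,10)]+[pose(t,0) for t in ths]
    qs,m,_=path(robot.get_obs()["q"],P);print(m);print(np.array(qs))
    for x in P: print(x[0].round(1),np.degrees(np.arctan2(x[1][1,1],x[1][0,1])).round(1))
    nxt(2.63,10,90)
E
python3 poke.py
```

```text
0.0
[[-74.   38.   61.6 126.2 -49.4  45.4 -33.1]
 [-64.8  42.4  46.3 129.6 -59.9  34.  -24.9]
 [-63.7  42.1  46.4 129.4 -59.9  34.1 -24.7]
 [-60.   40.   40.8 130.1 -57.   30.1  -9.5]
 [-54.3  37.6  33.5 130.4 -50.8  25.7   9.9]
 [-48.3  35.5  26.5 129.7 -41.3  23.1  29. ]
 [-43.   33.9  20.4 128.4 -30.8  22.3  46.2]
 [-39.   32.7  15.5 126.3 -21.4  23.4  60.6]
 [-36.   31.9  10.9 124.2 -13.7  24.9  72.8]
 [-34.   31.6   7.3 122.9  -8.8  26.   81.4]
 [-32.1  31.4   4.2 122.   -4.8  26.7  88.9]]
[440.1 241.3 343.9] -54.0
[440.1 241.3 253.9] -54.0
[446.  233.2 256.9] -54.0
[443.9 224.1 254.1] -36.2
[445.6 211.  253.5] -11.3
[453.4 199.  257.2] 16.3
[464.3 191.4 263.7] 43.1
[477.4 191.7 272.7] 66.7
[488.  199.2 281. ] 87.1
[493.  207.6 285.6] 101.3
[496.5 212.  288.5] 113.1
to 2.63 10 90 [440.1 241.3 343.9] dP/20 [ 6.068 -7.164 -4.873] rv [ 0.0072  0.0205 -0.1636] 59.4
```

```bash
python3 - <<'E'
from poke import *
def dn(x,y,z,a):
    a=np.radians(a);d=np.array([np.cos(a),np.sin(a),0]);zt=np.array([0,0,-1.]);return np.array([x,y,z]),np.c_[np.cross(d,zt),d,zt]
E=[pose(2.63,10,90),pose(2.63,10)]+[pose(t,0) for t in (2.3,1.5,.7,0,-.25)]
for via in([dn(319,385,441,70)],[dn(319,385,441,70),dn(400,300,400,0)],[dn(250,500,441,70)],[dn(250,550,441,100),dn(400,250,400,0)],[dn(450,385,430,40)]):
    qs,m,t=path(robot.get_obs()["q"],via+E);print(round(m,1),[len(x) for x in t]);print(np.array(qs)[:len(via)+2])
E
```

```text
0.0 [8, 14, 5, 2, 6, 6, 4, 2]
[[-86.   19.1  38.8 119.9 -16.5  46.2  32.9]
 [-74.9  39.2  63.8 126.2 -51.   46.9 -31.1]
 [-65.2  42.8  47.2 129.6 -59.9  34.6 -24.3]]
0.0 [8, 8, 6, 5, 2, 6, 6, 4, 2]
[[-86.   19.1  38.8 119.9 -16.5  46.2  32.9]
 [-81.6  28.1  55.9 123.1 -33.3  45.3  -4.3]
 [-74.9  39.2  63.8 126.2 -51.   46.9 -31.1]
 [-65.2  42.8  47.2 129.6 -59.9  34.6 -24.3]]
0.0 [8, 14, 5, 2, 6, 6, 4, 2]
[[-95.9  23.8  37.7 112.9 -19.   49.4  22. ]
 [-74.6  38.8  63.2 126.2 -50.5  46.5 -31.7]
 [-65.1  42.7  47.  129.6 -59.9  34.4 -24.5]]
0.0 [11, 15, 6, 5, 2, 6, 6, 4, 2]
[[-90.   25.5  27.8 107.  -15.   51.   44.9]
 [-78.4  25.8  56.3 126.4 -31.9  43.3  -0.4]
 [-74.9  39.3  63.9 126.2 -51.   47.  -31.1]
 [-65.2  42.8  47.2 129.6 -59.9  34.6 -24.3]]
0.0 [7, 11, 5, 2, 6, 6, 4, 2]
[[-74.5  28.4  42.5 109.8 -24.4  51.1  20.3]
 [-74.6  38.8  63.1 126.2 -50.5  46.4 -31.8]
 [-65.1  42.6  46.9 129.6 -59.9  34.4 -24.5]]
```

```bash
cat >> poke.py <<'E'
E
python3 - <<'E'
from poke import *
R=pose(2.3,0)[1];P=pose(2.63,13,90)[0];P2=pose(2.63,13)[0]
qs,m,t=path(robot.get_obs()["q"],[(P,R),(P2,R)]+[pose(a,0) for a in (2.3,1.5,.7,0,-.25)]);print(m,np.array(qs)[:3])
o=robot.get_obs();print(P,P2,(P-o["tool_pos"])/20,Ro.from_matrix(R@o["ee_rot"].T).as_rotvec()/2/np.pi)
E
```

```text
0.6566237144194176 [[-72.1  35.4  56.5 126.2 -45.9  42.3 -20.1]
 [-63.8  41.5  43.8 129.6 -59.3  32.2  -9.3]
 [-61.5  41.   43.6 130.1 -59.2  31.8  -7. ]]
[438.37515031 243.70863263 343.05425597] [438.37515031 243.70863263 253.05425597] [ 5.97960532 -7.04220086 -4.91726563] [ 0.00386885  0.02090231 -0.11412964]
```

Call:
apply_moves:
  increments:
    - [0,0.6,-0.7,-0.4,0.0004,0.0021,-0.0114]
    - [0,0.6,-0.7,-0.4,0.0004,0.0021,-0.0114]
    - [0,0.6,-0.7,-0.4,0.0004,0.0021,-0.0114]
    - [0,0.6,-0.7,-0.5,0.0004,0.0021,-0.0114]
    - [0,0.6,-0.7,-0.5,0.0004,0.0021,-0.0114]
    - [0,0.6,-0.7,-0.5,0.0004,0.0021,-0.0114]
    - [0,0.6,-0.7,-0.5,0.0004,0.0021,-0.0114]
    - [0,0.6,-0.7,-0.5,0.0004,0.0021,-0.0114]
    - [0,0.6,-0.7,-0.5,0.0004,0.0021,-0.0114]
    - [0,0.6,-0.7,-0.5,0.0004,0.0021,-0.0114]
    - [0,0,0,0,0,0,0]
    - [0,0,0,0,0,0,0]
  grip_force: 100

```text
time_s: 5.85
tool_pos: [438.2, 245.1, 347.0]
ee_rot: [[0.588, 0.809, 0.001], [0.809, -0.588, 0.005], [0.005, -0.002, -1.0]]
force: [-0.4, -0.5, 0.7]
opening: -0.1
gripper_force: 0.0
```

```bash
python3 - <<'E'
from poke import *
import cv2
o=robot.get_obs();print(o["q"].round(1),o["force"].round(1))
R=pose(2.3,0)[1];P2=pose(2.63,13)[0];print(P2,(P2-o["tool_pos"])/20,Ro.from_matrix(R@o["ee_rot"].T).as_rotvec()/2/np.pi)
a=robot.grab_frame("top")["color"][165:285,195:315,::-1];b=robot.grab_frame("scene")["color"][120:240,225:345,::-1]
cv2.imwrite("pics/hov.png",cv2.resize(np.hstack([a,b]),(800,400),interpolation=cv2.INTER_CUBIC))
E
```

```text
[-72.5  35.2  56.9 125.9 -45.8  42.8 -20.1] [-0.4 -0.5  0.7]
[438.37515031 243.70863263 253.05425597] [ 0.01089401 -0.06756391 -4.69768509] [-0.00080984  0.0002108  -0.00038169]
```

View pics/hov.png

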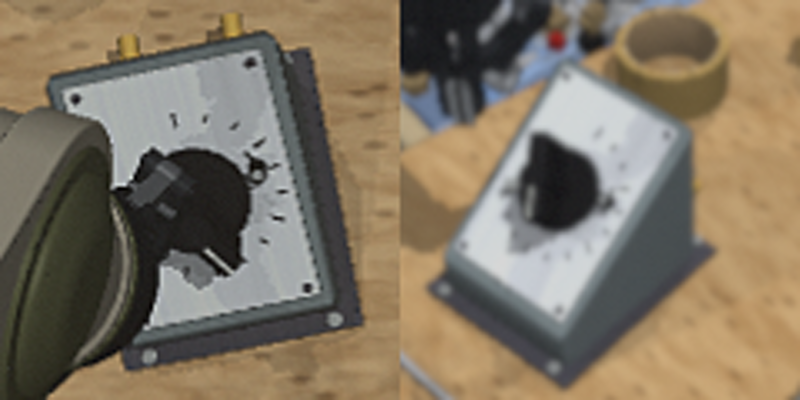

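```bash
python3 - <<'E'
from h import *
X=[[438,245,347],[438,245,174],[438,245,253]]
print(proj(S,X),proj(T,X),(proj(T,X)-[195,165])*400/120)
print(-S["R"].T@S["t"],-T["R"].T@T["t"])
E
```

```text
[[231.05858619  82.67817119]
 [244.0713798  155.0629463 ]
 [238.62431128 124.93203633]] [[206.11258752 246.42044106]
 [233.61073984 252.49692534]
 [222.63075068 250.07881608]] [[ 37.04195841 271.40147018]
 [128.70246613 291.65641782]
 [ 92.10250228 283.59605361]]
[ 167.62604975 -326.05335685  742.48398599] [403.07028816  82.35738099 976.23671817]
```

Call:
apply_moves:
  increments:
    - [0,0,-0.07,-0.8,0,0,0]
    - [0,0,0,-0.8,0,0,0]
    - [0,0,0,-0.8,0,0,0]
    - [0,0,0,-0.8,0,0,0]
    - [0,0,0,-0.5,0,0,0]
    - [0,0,0,-0.5,0,0,0]
    - [0,0,0,-0.4,0,0,0]
    - [0,0,0,0,0,0,0]

```text
time_s: 6.95
tool_pos: [438.2, 243.6, 254.4]
ee_rot: [[0.588, 0.809, 0.001], [0.809, -0.588, 0.006], [0.006, -0.003, -1.0]]
force: [0.1, -0.1, 0.4]
opening: -0.1
gripper_force: 0.0
```

```bash
cat > arc.py <<'E'
from poke import *
import sys
# rows from the current pose through the arc th0 -> th1
def arc(ths,gap=0):
    o=robot.get_obs();print("q",o["q"].round(1),"F",o["force"].round(1),"t",o["time_s"])
    P,R=o["tool_pos"],o["ee_rot"]
    for t in ths:
        P1,R1=pose(t,gap)
        if t>2.3:R1=pose(2.3,0)[1]
        rv=Ro.from_matrix(R1@R.T).as_rotvec()/2/np.pi
        print(round(t,2),"[0,"+",".join("%.2f"%v for v in (P1-P)/20)+",0,0,%.3f]"%rv[2],P1.round(1));P,R=P1,R1
if __name__=="__main__":
    arc(np.linspace(*map(float,sys.argv[1:3]),int(sys.argv[3])),float(sys.argv[4]))
E
python3 arc.py 2.63 1.7 11 0
```

```text
q [-62.3  40.3  41.3 129.5 -57.5  30.8 -11.1] F [ 0.1 -0.1  0.4] t 6.95
2.63 [0,0.39,-0.52,0.12,0,0,-0.000] [446.  233.2 256.9]
2.54 [0,-0.04,-0.12,-0.04,0,0,0.000] [445.2 230.8 256. ]
2.44 [0,-0.03,-0.13,-0.04,0,0,0.000] [444.5 228.3 255.2]
2.35 [0,-0.02,-0.13,-0.03,0,0,0.000] [444.  225.7 254.5]
2.26 [0,-0.01,-0.14,-0.03,0,0,0.007] [443.8 222.8 253.9]
2.16 [0,0.00,-0.15,-0.02,0,0,0.015] [443.8 219.9 253.5]
2.07 [0,0.02,-0.15,-0.01,0,0,0.016] [444.1 216.8 253.3]
1.98 [0,0.03,-0.16,0.00,0,0,0.017] [444.7 213.7 253.3]
1.89 [0,0.05,-0.16,0.01,0,0,0.017] [445.7 210.6 253.6]
1.79 [0,0.07,-0.15,0.03,0,0,0.017] [447.1 207.5 254.1]
1.7 [0,0.09,-0.15,0.04,0,0,0.018] [448.9 204.6 254.9]
```

Call:
apply_moves:
  increments:
    - [0,0.2,-0.26,0.06,0,0,0]
    - [0,0.2,-0.26,0.06,0,0,0]
    - [0,-0.04,-0.12,-0.04,0,0,0]
    - [0,-0.03,-0.13,-0.04,0,0,0]

```text
time_s: 7.45
tool_pos: [444.7, 229.0, 255.7]
ee_rot: [[0.587, 0.809, 0.001], [0.809, -0.587, 0.008], [0.007, -0.004, -1.0]]
force: [-1.8, 6.9, 2.5]
opening: 0.0
gripper_force: 2.8
```

Call:
apply_moves:
  increments:
    - [0,-0.02,-0.13,-0.03,0,0,0]
    - [0,-0.01,-0.14,-0.03,0,0,0.007]

```text
time_s: 7.7
tool_pos: [443.7, 223.9, 254.4]
ee_rot: [[0.55, 0.835, -0.0], [0.835, -0.55, 0.009], [0.007, -0.005, -1.0]]
force: [-2.8, 6.9, 2.7]
opening: 0.3
gripper_force: 3.3
```

```bash
python3 arc.py 2.2 1.4 9 0
```

```text
q [-59.   39.5  39.5 130.  -56.7  29.6  -7.1] F [-2.8  6.9  2.7] t 7.7
2.2 [0,0.00,-0.15,-0.04,0,0,0.008] [443.8 221.  253.6]
2.1 [0,0.01,-0.16,-0.02,0,0,0.017] [444.  217.7 253.3]
2.0 [0,0.03,-0.17,-0.00,0,0,0.018] [444.6 214.4 253.3]
1.9 [0,0.05,-0.17,0.01,0,0,0.018] [445.6 211.  253.5]
1.8 [0,0.07,-0.16,0.03,0,0,0.019] [447.  207.7 254.1]
1.7 [0,0.10,-0.16,0.04,0,0,0.019] [448.9 204.6 254.9]
1.6 [0,0.12,-0.14,0.06,0,0,0.019] [451.3 201.7 256.1]
1.5 [0,0.11,-0.13,0.05,0,0,0.019] [453.4 199.  257.2]
1.4 [0,0.11,-0.12,0.06,0,0,0.019] [455.6 196.6 258.4]
```

The finger is in contact at about 7 N, which matches the knob's drag. I'll continue along the arc.

Call:
apply_moves:
  increments:
    - [0,0,-0.15,-0.04,0,0,0.008]
    - [0,0.01,-0.16,-0.02,0,0,0.017]
    - [0,0.03,-0.17,0,0,0,0.018]
    - [0,0.05,-0.17,0.01,0,0,0.018]
    - [0,0.07,-0.16,0.03,0,0,0.019]

```text
time_s: 8.32
tool_pos: [446.1, 207.2, 253.9]
ee_rot: [[0.076, 0.997, -0.006], [0.997, -0.076, 0.008], [0.007, -0.006, -1.0]]
force: [-6.0, 4.8, 3.3]
opening: -0.1
gripper_force: 3.5
```

Call:
apply_moves:
  increments:
    - [0,0.1,-0.16,0.04,0,0,0.019]
    - [0,0.12,-0.14,0.06,0,0,0.019]
    - [0,0.11,-0.13,0.05,0,0,0.019]
    - [0,0.11,-0.12,0.06,0,0,0.019]

```text
time_s: 8.82
tool_pos: [454.5, 195.8, 258.0]
ee_rot: [[-0.39, 0.921, -0.009], [0.921, 0.39, 0.005], [0.009, -0.007, -1.0]]
force: [-6.8, 2.8, 3.1]
opening: 0.0
gripper_force: 3.2
```

```bash
python3 arc.py 1.3 0.3 11 0
```

```text
q [-46.4  35.   24.5 129.4 -38.9  23.2  33.7] F [-6.8  2.8  3.1] t 8.825
1.3 [0,0.19,-0.07,0.09,0,0,0.020] [458.2 194.4 259.9]
1.2 [0,0.15,-0.09,0.09,0,0,0.019] [461.2 192.7 261.7]
1.1 [0,0.16,-0.06,0.10,0,0,0.018] [464.3 191.4 263.7]
1.0 [0,0.16,-0.04,0.11,0,0,0.017] [467.6 190.7 265.8]
0.9 [0,0.17,-0.01,0.11,0,0,0.017] [470.9 190.5 268.1]
0.8 [0,0.16,0.02,0.12,0,0,0.016] [474.2 190.9 270.4]
0.7 [0,0.16,0.04,0.12,0,0,0.015] [477.4 191.7 272.7]
0.6 [0,0.15,0.06,0.11,0,0,0.015] [480.4 193.  274.9]
0.5 [0,0.14,0.09,0.11,0,0,0.014] [483.2 194.7 277.1]
0.4 [0,0.13,0.10,0.10,0,0,0.014] [485.8 196.8 279.1]
0.3 [0,0.11,0.12,0.09,0,0,0.014] [488.  199.2 281. ]
```

Call:
apply_moves:
  increments:
    - [0,0.19,-0.07,0.09,0,0,0.02]
    - [0,0.15,-0.09,0.09,0,0,0.019]
    - [0,0.16,-0.06,0.1,0,0,0.018]
    - [0,0.16,-0.04,0.11,0,0,0.017]
    - [0,0.17,-0.01,0.11,0,0,0.017]
    - [0,0.16,0.02,0.12,0,0,0.016]

```text
time_s: 9.57
tool_pos: [474.9, 189.6, 270.2]
ee_rot: [[-0.878, 0.479, -0.01], [0.479, 0.878, -0.001], [0.008, -0.005, -1.0]]
force: [-3.4, -2.6, -1.6]
opening: -0.1
gripper_force: 1.8
```

Call:
apply_moves:
  increments:
    - [0,0.16,0.04,0.12,0,0,0.015]
    - [0,0.15,0.06,0.11,0,0,0.015]
    - [0,0.14,0.09,0.11,0,0,0.014]
    - [0,0.13,0.1,0.1,0,0,0.014]

```text
time_s: 10.07
tool_pos: [487.0, 195.1, 279.1]
ee_rot: [[-0.991, 0.136, -0.009], [0.136, 0.991, -0.003], [0.008, -0.005, -1.0]]
force: [-0.9, -4.0, -2.4]
opening: -0.2
gripper_force: 1.8
```

```bash
python3 arc.py .35 -0.4 16 0
python3 - <<'E'
from plant import robot
import cv2,numpy as np
a=robot.grab_frame("top")["color"][165:285,195:315,::-1];b=robot.grab_frame("scene")["color"][120:240,225:345,::-1]
cv2.imwrite("pics/mid.png",cv2.resize(np.hstack([a,b]),(800,400),interpolation=cv2.INTER_CUBIC))
E
```

```text
q [-36.5  32.2  12.2 124.4 -15.4  25.3  70.1] F [-0.9 -4.  -2.4] t 10.075
0.35 [0,-0.00,0.14,0.05,0,0,0.007] [486.9 197.9 280.1]
0.3 [0,0.05,0.06,0.05,0,0,0.007] [488.  199.2 281. ]
0.25 [0,0.05,0.06,0.04,0,0,0.007] [489.1 200.5 281.9]
0.2 [0,0.05,0.07,0.04,0,0,0.007] [490.  201.8 282.7]
0.15 [0,0.04,0.07,0.04,0,0,0.007] [490.9 203.2 283.5]
0.1 [0,0.04,0.07,0.04,0,0,0.007] [491.7 204.6 284.2]
0.05 [0,0.04,0.07,0.03,0,0,0.007] [492.4 206.1 284.9]
-0.0 [0,0.03,0.08,0.03,0,0,0.007] [493.  207.6 285.6]
-0.05 [0,0.04,0.04,0.03,0,0,0.007] [493.8 208.4 286.2]
-0.1 [0,0.04,0.04,0.03,0,0,0.007] [494.5 209.3 286.8]
-0.15 [0,0.03,0.04,0.03,0,0,0.007] [495.2 210.1 287.4]
-0.2 [0,0.03,0.05,0.03,0,0,0.007] [495.8 211.1 288. ]
-0.25 [0,0.03,0.05,0.03,0,0,0.007] [496.5 212.  288.5]
-0.3 [0,0.03,0.05,0.03,0,0,0.007] [497.1 213.  289.1]
-0.35 [0,0.03,0.05,0.03,0,0,0.007] [497.7 214.1 289.7]
-0.4 [0,0.03,0.05,0.03,0,0,0.007] [498.3 215.2 290.2]
```

View pics/mid.png

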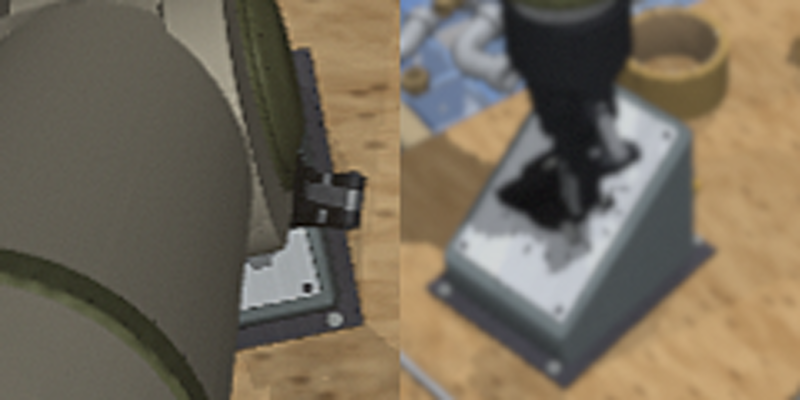

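Call:
apply_moves:
  increments:
    - [0,0,0.13,0.05,0,0,0.007]
    - [0,0.05,0.06,0.05,0,0,0.007]
    - [0,0.05,0.06,0.04,0,0,0.007]
    - [0,0.05,0.07,0.04,0,0,0.007]

```text
time_s: 10.68
tool_pos: [490.9, 202.7, 283.1]
ee_rot: [[-0.999, -0.039, -0.006], [-0.039, 0.999, -0.003], [0.006, -0.003, -1.0]]
force: [1.9, -3.5, -2.7]
opening: -0.3
gripper_force: 2.1
```

Call:
apply_moves:
  increments:
    - [0,0.04,0.07,0.04,0,0,0.007]
    - [0,0.04,0.07,0.04,0,0,0.007]

```text
time_s: 10.92
tool_pos: [492.3, 205.8, 284.7]
ee_rot: [[-0.992, -0.128, -0.006], [-0.128, 0.992, -0.003], [0.007, -0.002, -1.0]]
force: [1.3, -4.4, -2.8]
opening: 0.1
gripper_force: 2.0
```

Call:
apply_moves:
  increments:
    - [0,0.02,0.04,0.02,0,0,0.005]
    - [0,0.02,0.04,0.02,0,0,0.005]

```text
time_s: 11.18
tool_pos: [493.1, 207.4, 285.5]
ee_rot: [[-0.982, -0.189, -0.006], [-0.189, 0.982, -0.004], [0.007, -0.002, -1.0]]
force: [1.3, -4.0, -3.3]
opening: 0.3
gripper_force: 2.0
```

Call:
apply_moves:
  increments:
    - [0,0.03,0.05,0.03,0,0,0.007]
    - [0,0.03,0.05,0.03,0,0,0.007]

```text
time_s: 11.42
tool_pos: [494.3, 209.4, 286.7]
ee_rot: [[-0.961, -0.276, -0.006], [-0.276, 0.961, -0.004], [0.007, -0.002, -1.0]]
force: [1.5, -3.7, -2.9]
opening: 0.1
gripper_force: 2.0
```

Call:
apply_moves:
  increments:
    - [0,0.02,0.04,0.02,0,0,0.005]
    - [0,0.02,0.04,0.02,0,0,0.005]

```text
time_s: 11.68
tool_pos: [495.1, 210.9, 287.5]
ee_rot: [[-0.942, -0.335, -0.005], [-0.334, 0.942, -0.005], [0.007, -0.002, -1.0]]
force: [1.0, -4.0, -2.3]
opening: 0.1
gripper_force: 2.1
```

Call:
apply_moves:
  increments:
    - [0,0.02,0.04,0.02,0,0,0.005]
    - [0,0.02,0.04,0.02,0,0,0.005]

```text
time_s: 11.92
tool_pos: [496.0, 212.5, 288.3]
ee_rot: [[-0.92, -0.393, -0.005], [-0.393, 0.92, -0.005], [0.007, -0.002, -1.0]]
force: [1.1, -5.1, -2.6]
opening: 0.2
gripper_force: 2.1
```

Call:
apply_moves:
  increments:
    - [0,0.02,0.04,0.01,0,0,0.004]
    - [0,0.02,0.04,0.01,0,0,0.004]

```text
time_s: 12.18
tool_pos: [496.6, 213.8, 288.6]
ee_rot: [[-0.899, -0.438, -0.005], [-0.438, 0.899, -0.006], [0.007, -0.003, -1.0]]
force: [2.6, -6.7, -3.9]
opening: -0.3
gripper_force: 3.2
```

Call:
apply_moves:
  increments:
    - [0,0.01,0.04,0.01,0,0,0]
    - [0,0.01,0.04,0.01,0,0,0]

```text
time_s: 12.42
tool_pos: [496.8, 214.4, 288.6]
ee_rot: [[-0.9, -0.437, -0.007], [-0.437, 0.9, -0.007], [0.009, -0.004, -1.0]]
force: [0.7, -10.8, -6.2]
opening: -0.4
gripper_force: 4.8
```

Call:
apply_moves:
  increments:
    - [0,0,0.04,0,0,0,0]
    - [0,0,0.04,0,0,0,0]

```text
time_s: 12.68
tool_pos: [496.8, 214.9, 288.5]
ee_rot: [[-0.9, -0.436, -0.007], [-0.436, 0.9, -0.009], [0.01, -0.005, -1.0]]
force: [1.7, -14.1, -3.8]
opening: -0.2
gripper_force: 7.0
```

Call:
apply_moves:
  increments:
    - [0,0,0.04,0,0,0,0]
    - [0,0,0.04,0,0,0,0]
    - [0,0,0.04,0,0,0,0]
    - [0,0,0,0,0,0,0]

```text
time_s: 13.18
tool_pos: [496.8, 215.6, 288.5]
ee_rot: [[-0.901, -0.434, -0.008], [-0.434, 0.901, -0.011], [0.012, -0.006, -1.0]]
force: [1.5, -18.9, -2.2]
opening: -0.1
gripper_force: 9.4
```

Call:
apply_moves:
  increments:
    - [0,0,0.04,0,0,0,0]
    - [0,0,0,0,0,0,0]
    - [0,0,0,0,0,0,0]
    - [0,0,0,0,0,0,0]

```text
time_s: 13.68
tool_pos: [496.8, 215.8, 288.5]
ee_rot: [[-0.901, -0.434, -0.008], [-0.434, 0.901, -0.012], [0.013, -0.007, -1.0]]
force: [1.5, -21.9, -1.4]
opening: -0.2
gripper_force: 10.5
```

Call:
apply_moves:
  increments:
    - [0,0,-0.2,0,0,0,0]
    - [0,0,-0.3,0,0,0,0]
    - [0,0,-0.3,0,0,0,0]
    - [0,0,0,0.3,0,0,0]
    - [0,0,0,0.8,0,0,0]
    - [0,0,0,0.9,0,0,0]
    - [0,0,0,0.9,0,0,0]
    - [0,0,0,0.9,0,0,0]
    - [0,0,0,0.9,0,0,0]
    - [0,0,0.7,0.6,0,0,0]
    - [0,0,0.9,0.2,0,0,0]
    - [0,0,0.9,0,0,0,0]
    - [0,0,0.9,0,0,0,0]
    - [0,0,0.9,0,0,0,0]
    - [0,0,0.9,0,0,0,0]
    - [0,0,0.9,0,0,0,0]
    - [0,0,0.9,0,0,0,0]
    - [0,0,0.9,0,0,0,0]
    - [0,0,0.5,0,0,0,0]
    - [0,0,0,0,0,0,0]

```text
time_s: 16.18
tool_pos: [497.0, 373.3, 398.9]
ee_rot: [[-0.899, -0.438, -0.005], [-0.438, 0.899, -0.005], [0.007, -0.002, -1.0]]
force: [0.7, -0.4, 0.1]
opening: -0.2
gripper_force: 0.0
```

```bash
python3 - <<'E'
from poke import *
import cv2
print(robot.get_obs()["force"])
a=robot.grab_frame("top")["color"][165:285,195:315,::-1];b=robot.grab_frame("scene")["color"][120:240,225:345,::-1]
cv2.imwrite("pics/end.png",cv2.resize(np.hstack([a,b]),(800,400),interpolation=cv2.INTER_CUBIC))
from h import wing
for th in(.1,-.1,-.25): 
    X=[wing(p,th,12,0,45),wing(p,th,31,0,45)];print(th,((proj(T,X)-[195,165])*3.333).round(),((proj(S,X)-[225,120])*3.333+[400,0]).round())
E
```

```text
[ 0.69578105 -0.44301495  0.11204333]
0.1 [[187. 217.]
 [181. 184.]] [[541. 159.]
 [558. 135.]]
-0.1 [[182. 217.]
 [169. 186.]] [[539. 157.]
 [552. 131.]]
-0.25 [[179. 219.]
 [161. 189.]] [[536. 156.]
 [546. 129.]]
```

View pics/end.png

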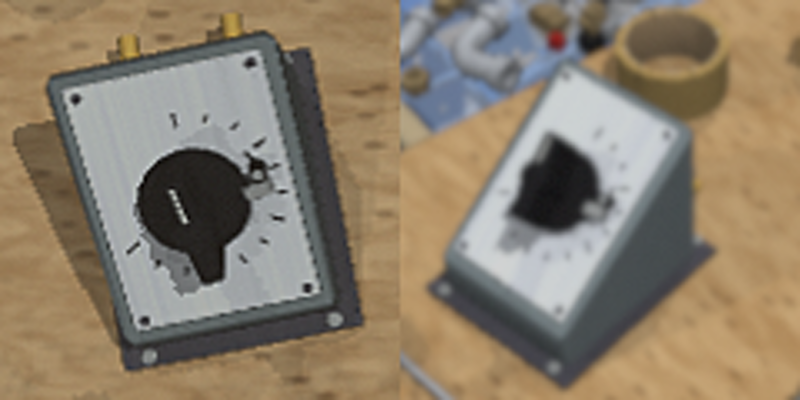

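The white line now runs from (184,222) to (170,190), which puts the turn at about -0.1. The lug, at (260,185), is against the post at (255,165). The arm is clear, so I'm handing in.

```bash
python3 -c "
from plant import robot
print(robot.sign_off())"
```

```text
the job is handed in; nothing more can be done
None
```

The wing knob is turned anticlockwise to about -0.1 rad and was pressed on its stop post with an estimated 12 N at the lug (about 22 N measured at the tool), then released; the arm never went near the round knob, and the job is handed in, though sign-off returned no verdict.

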